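# Fit the keyed chain sprocket to the gate-drive gearbox

## Robot

A 7-joint arm with a two-finger parallel gripper is mounted at the origin on the work surface. World frame = base frame: x ahead of the robot, y to its left, z up, the work surface at z = 0. Lengths are in mm, angles in rad, forces in N, time in s.
With the tool pointing down it reaches from about 425 to 875 mm from the base axis. Payload 4.7 kg.
Tool frame: the origin (TCP) lies at the very end of the fingers, on their centre line; the grasp point (between the pads) lies 19 mm behind it (bot.grip_point_offset is the distance from the TCP to the grasp point, in mm); z points along the fingers, y is the line along which they close (so a half turn about z gives the same grasp; the last joint's range is limited). The gripper opens to 87 mm and grips with 3 to 60 N. Pads are 19 mm wide; open, the fingers measure 117 mm over their backs; the gripper's body (75 mm by 190 mm) begins 51 mm behind the grasp point.
Start: joints at [-1.136, 0.321, -0.07, 1.45, 0.023, 1.371, -0.057], TCP at [265.548, 593.304, 222.587] pointing down, gripper open.
Joint ranges: [-2.86, 2.86], [-0.3, 2.09], [-1.38, 1.24], [0.06, 2.45], [-1.56, 4.7], [0.09, 2.05], [-2.69, 2.69]. Speed limits (rad/s): [2.57, 2.57, 3.14, 3.14, 3.14, 3.14, 3.14].

## Interface

Orientations are given as a unit quaternion [w, x, y, z].
In Python, from rig import bot, vision gives the robot as it stands.
- The arm moves only by the shell command python3 -m creep 'ROWS'. ROWS is text: rows parted by semicolons, each of 7 numbers parted by spaces: the shift along the tool's x, y, z normalised to -1 to 1, where 1 is 0.04 m, then the turn, a rotation vector about the tool's x, y, z normalised to -1 to 1, where 1 is 0.08 rad, then the opening, from -1 (shut) to 1 (fully open). A call has 1 to 8 rows; each row shifts and turns the commanded pose from where the row before left it, along the tool's axes as they then stand; what a row does not reach is not made up. A row lasts 1/12 s, in which the tool goes at most 41.7 mm and 7.16 degrees, less where a joint would pass 70% of its speed; a pose out of reach is approached as far as the arm can. A call with a number of a shift or a turn outside -1 to 1 is refused whole. A call with a gripper value outside its range is refused whole. The fingers move at their own pace and stop on an object; the grip force is fixed at half the most. Time passes only in rows, so rows that do not move let the fingers close. It gives the time, the measured TCP pose, the force, the opening and the grip force at its end, in the units of the state.
- bot.sense(): the state, without advancing time (a new reading comes with each control period).
- vision.grab_frame(name): name is "side" or "top"; returns a dict with "image" (400x640x3 uint8, red, green, blue), "camera_matrix" (3x3 intrinsics, pixels), "k1" (the pictures are not rectified: a ray, as slopes to the right and down, at radius r is drawn at 1 + k1 r^2 times it, then the intrinsics apply), "cam_to_world" (4x4, takes a point from camera to world coordinates). Camera axes: x right, y up, looking along -z (the intrinsics and any distortion apply to the point x, -y, -z); pixel columns grow to the right and rows downward; lengths in mm; the calibration is good to about 2 mm. A picture is of the moment at which its call begins. There is no depth.
- bot.hand_in(): hands the job in; it is judged then, once.
The state is a dict: "clock": time; "qpos": joint angles; "joint_velocities": joint speeds; "effort": joint torques, N m; "position": TCP position; "ee_rot": TCP orientation; "wrist_force": force on the tool from outside, world axes, zero at the start; "wrist_torque": the same for the moment, N m; "finger_gap": opening from 0.0 (shut) to 1.0 (fully open); "grip_force": force on a finger pad.
Only numpy, scipy, OpenCV 4.12 (cv2) and the standard library are available. Lean on these libraries where they do the work, as an engineer would, in place of code of your own. Each camera call takes 0.05 s, during which the arm holds its last target. There are 200 camera calls.

## Task

Pull the black transit cap off the gearbox's upright output shaft and put it in the parts tray. Then fit the sprocket that has the keyed bore onto the shaft, hub side up: turn it until its keyway lines up with the shaft's key and it goes down fully home on the shaft's shoulder, and let go of it. Leave the other things on the freezer top where they are.

Things in the scene. Friction and masses are not known exactly. Their poses are not given: they have to be found in the camera images.
- gearbox: fixed cast-aluminium worm gearbox lying on the bench, output shaft up. Origin on the bench below the shaft's axis, z up. Housing top at 84 mm, and a machined face 70 mm across round the shaft at 92 mm. From the origin it reaches 62 mm to -x, 92 to +x, 71 to -y and 77 to +y, where its 90 mm round motor flange is. Its shaft is locked by the worm: it does not turn by hand
- shaft_seat (a point): centre of the top of the shaft's shoulder (42 mm across), 98 mm above the bench, on the shaft's axis: the fitted sprocket's underside rests here. z up, +x radially towards the key (within 35 degrees of the gearbox's x). From here the steel shaft, 25 mm in diameter, stands up 46 mm, its end chamfered over 3 mm. Hidden until the cap is off
- key_top (a point): top end of the key, 14 mm from the axis, 34 mm above the shoulder. The key is 8 mm wide, its outer face 16 mm from the axis, and runs from 2 to 34 mm above the shoulder; the last 12 mm of shaft above it are plain. A sprocket put on out of line rests on the key, its underside 34 mm above the shoulder, and drops when turned into line
- cap: black plastic transit cap slipped loosely over the shaft, a plain cup upside down: 40 mm outer diameter (39 at the open end), 52 mm tall, wall 2.5 mm, closed on top, 30 g. It stands on the shoulder and must be lifted straight up 50 mm to clear the shaft. Origin at the centre of its open lower end, z towards the closed end
- cap_center (a point): middle of the cap, on its axis, 26 mm above its open end
- sprocket: keyed steel sprocket, 0.4 to 0.6 kg, lying flat, hub up: 16-tooth disc 69 mm across, 7 mm thick, below a round hub 46 mm in diameter; 28 mm high in all. Bore 26.5 mm with one keyway 10 mm wide reaching 17.2 mm from the axis, under a grub-screw hole. Origin at the centre of the underside, z up, +x radially through the keyway. Fitted, +x agrees with shaft_seat's +x, with 5 degrees of play
- pilot_sprocket: bystander: bigger steel sprocket, 21 teeth, 89 mm across, hub 60 mm in diameter, 28 mm high, with a plain 14 mm bore and no keyway. Either sprocket may lie in either of two places on the robot's right. Origin at the centre of its underside
- tray: open grey steel parts tray, loose on the bench, empty: 140 mm (x) by 115 mm (y) outside, 32 mm high, wall and floor 3 mm. Origin at the centre of its underside, z up.
- gate_pull: bystander: black arched gate handle, 280 mm long along its y axis, 68 mm high, lying on its two mounting plates beyond the work. Origin below its middle.
- tape_measure: bystander: tape measure, 70 x 40 x 66 mm, standing on the bench beyond the gearbox, to the left. Origin at the centre of its underside
- drill: bystander: cordless drill standing on its battery, about 207 mm high and 220 mm long, at the far left beyond the tray. Origin at the centre of its underside
Not all that is in view belongs to the job. What is shaped like the cap but turquoise is not meant.

How it is judged (in metres and radians):
On the way, in this order (a step that is already met when the one before it is completed fails the run):
1. the cap lies in the parts tray (x of cap_center in the frame of tray between -0.067 and 0.067 m and y of cap_center in the frame of tray between -0.0545 and 0.0545 m and z of cap_center in the frame of tray below 0.04 m), for 0.2 s.
2. the keyed sprocket sits on the shaft, keyway over the key, down on the shoulder (distance between sprocket and shaft_seat below 0.004 m and angle between the x axis of sprocket and the x axis of shaft_seat, either way round below 0.15 rad and angle between sprocket's own z axis and vertical below 0.07 rad), for 0.2 s.
At the end, for the whole second after the job is handed in: Keyed sprocket at rest on the shaft, hub up: underside within 4 mm of the shoulder's centre, keyway within 0.15 rad of the key, tilt under 0.07 rad. Cap at rest in the tray, its middle inside the walls and under 40 mm above the tray's underside. No bystander moved over 30 mm (all of step 1 and all of step 2 and linear speed of sprocket below 0.02 m/s and linear speed of cap below 0.05 m/s); the robot touches nothing.
It fails at once if the other sprocket is moved by more than 30 mm (distance of pilot_sprocket from where it was at the start of the episode above 0.03 m).
It fails at once if the gate pull, tape measure or drill is moved by more than 30 mm (distance of any of gate_pull, tape_measure, drill from where it was at the start of the episode above 0.03 m).
It also fails if it takes over 61 s, if anything falls off the work surface, if the arm or the gripper's body presses on something with over 40 N, if the wrist force passes 120 N, or if a joint passes its speed limit or range.

## Working session

There is one attempt and no reset: what is moved stays moved. The work goes in short steps, Python scripts to look and compute and a shell command to move; the robot and the scene stay as the last step left them, time stands still between calls to the robot, and variables do not carry over. Pictures are saved under pics/ and viewed, at most 10 in all, crops included, and the job is handed in when it is done.

```bash
mkdir -p pics; ls
cat > h.py <<'E'
import numpy as np, cv2
from rig import bot, vision
from scipy.spatial.transform import Rotation as R
def grab(n,save=None):
    f=vision.grab_frame(n)
    if save: cv2.imwrite('pics/'+save,f["image"][:,:,::-1])
    return f
def ray(f,u,v):
    K=np.array(f["camera_matrix"],float); k=f["k1"]
    p=cv2.undistortPoints(np.array([[[u,v]]],float),K,np.array([k,0,0,0],float)).ravel()
    T=np.array(f["cam_to_world"]); d=T[:3,:3]@np.array([p[0],-p[1],-1.]); return T[:3,3],d/np.linalg.norm(d)
def plane(f,u,v,z):
    o,d=ray(f,u,v); return o+d*(z-o[2])/d[2]
def proj(f,P):
    T=np.array(f["cam_to_world"]); c=T[:3,:3].T@(np.array(P,float)-T[:3,3])
    a,b=c[0]/-c[2],-c[1]/-c[2]; s=1+f["k1"]*(a*a+b*b); K=np.array(f["camera_matrix"])
    return K[0,0]*a*s+K[0,2],K[1,1]*b*s+K[1,2]
def tool():
    s=bot.sense(); q=s["ee_rot"]; return np.array(s["position"]),R.from_quat([q[1],q[2],q[3],q[0]]).as_matrix()
E
python3 - <<'E'
from h import *
for n in("top","side"):
    f=grab(n,n+"0.png"); print(n,f["k1"],np.round(f["cam_to_world"],3).tolist(),np.round(f["camera_matrix"],1).tolist())
s=bot.sense(); print(s); print(tool()[1].round(3))
E
```

```text
pics
top 0.019501637356100852 [[0.02, 0.981, -0.195, 404.24], [-1.0, 0.021, -0.001, 101.002], [0.003, 0.195, 0.981, 1169.077], [0.0, 0.0, 0.0, 1.0]] [[384.4, 0.0, 313.1], [0.0, 384.4, 201.9], [0.0, 0.0, 1.0]]
side -0.13234739202620133 [[0.891, 0.297, -0.343, 131.397], [-0.454, 0.596, -0.662, -824.783], [0.008, 0.746, 0.666, 998.168], [0.0, 0.0, 0.0, 1.0]] [[480.4, 0.0, 319.6], [0.0, 480.4, 197.9], [0.0, 0.0, 1.0]]
{'clock': 0.1, 'qpos': array([-1.13589646,  0.32175402, -0.07010996,  1.45158432,  0.02258373,
        1.37080937, -0.05687771]), 'joint_velocities': array([ 0.00063885, -0.00120513,  0.00109431, -0.00294931, -0.00138001,
       -0.00040152, -0.00128588]), 'effort': array([-1.36756339e-05, -4.92572844e+01, -4.05907910e-01, -3.13393164e+01,
       -6.42025354e-02,  3.96386767e-02,  6.21409936e-05]), 'position': array([265.33353998, 592.81388459, 221.55202104]), 'ee_rot': array([-1.49466380e-04,  2.08815968e-01,  9.77954554e-01, -8.71218044e-04]), 'wrist_force': array([ 0.44597952,  0.08019366, -0.48938837]), 'wrist_torque': array([-0.01373441,  0.03391056,  0.02880067]), 'grip_force': 0.0, 'finger_gap': 1.0008284552590936}
[[-0.913  0.408 -0.001]
 [ 0.408  0.913 -0.002]
 [-0.    -0.002 -1.   ]]
```

View pics/top0.png

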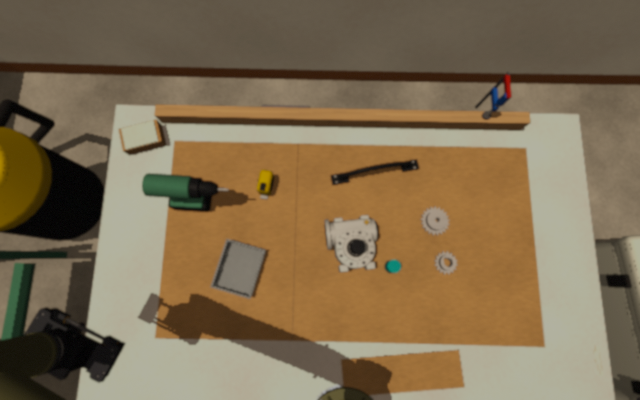

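View pics/side0.png

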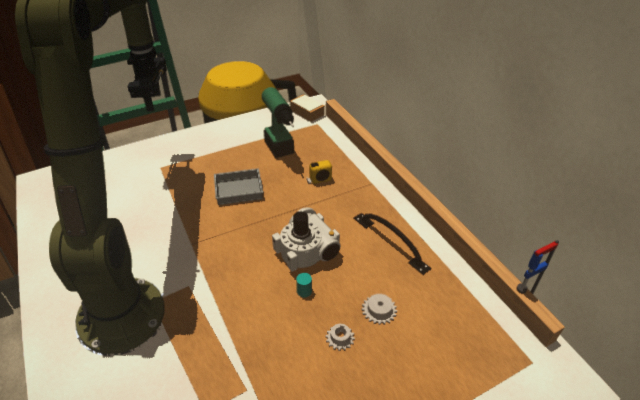

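The top view shows the cap at about (358,247), the tray at (240,268), the keyed sprocket (small hub, large bore) at (446,263), the pilot at (435,221) and the turquoise decoy at (393,266). In the side view the cap is at (301,223) and the keyed sprocket at (340,336).

Run:
```python
from h import *
ft=grab("top"); fs=grab("side")
def crop(f,x,y,w,h,s): return cv2.resize(f["image"][y:y+h,x:x+w,::-1],None,fx=s,fy=s,interpolation=cv2.INTER_CUBIC)
a=np.vstack([np.hstack([crop(ft,425,243,40,40,7),crop(fs,320,315,40,40,7)]),np.hstack([crop(ft,320,207,70,70,4),crop(fs,270,205,70,70,4)])])
cv2.imwrite("pics/c1.png",a)
def blob(f,x,y,w,h,fn):
    g=f["image"][y:y+h,x:x+w].astype(int); m=fn(g).astype(np.uint8)
    n,l,st,c=cv2.connectedComponentsWithStats(m); i=1+np.argmax(st[1:,4]); return c[i]+[x,y],st[i]+[x,y,0,0,0]
dark=lambda g:g.max(2)<70
c,st=blob(ft,340,232,36,32,dark); print("cap top",c,st,plane(ft,*c,150))
c,st=blob(fs,288,205,27,40,dark); print("cap side",c,st)
# bright steel: low saturation vs orange mat
grey=lambda g:(g[...,0]-g[...,2]<60)
for nm,f,b in(("keyed top",ft,(430,248,34,32)),("keyed side",fs,(322,318,36,36)),("pilot top",ft,(417,204,36,36))):
    c,st=blob(f,*b,grey); print(nm,c,st,plane(f,*c,5),plane(f,*c,14))
g=ft["image"][235:300,205:275].astype(int); m=((g[...,0]-g[...,2])<40).astype(np.uint8)
cs=max(cv2.findContours(m,0,2)[0],key=cv2.contourArea)+[205,235]
r=cv2.minAreaRect(cs); print(r); print([plane(ft,*p,32)[:2].round() for p in cv2.boxPoints(r)], plane(ft,*r[0],32))
```

```text
cap top [356.61428571 246.96190476] [349 240  17  15 210] [487.99781746 -15.65389124 150.        ]
cap side [300.896      225.27733333] [292 212  19  27 375]
keyed top [445.35276968 262.41982507] [435 252  22  22 343] [ 459.60768626 -297.17631134    5.        ] [ 459.17961286 -294.09781933   14.        ]
keyed side [339.75954198 336.77480916] [326 324  28  27 524] [ 461.8814332 -298.6203247    5.       ] [ 458.88661203 -303.38835795   14.        ]
pilot top [434.60891938 220.67581475] [421 207  28  28 583] [ 585.04145895 -270.52658131    5.        ] [ 583.64360101 -267.65413026   14.        ]
((238.61209106445312, 268.06170654296875), (42.25876998901367, 51.14214324951172), 17.52556800842285)
[array([377., 392.]), array([518., 357.]), array([483., 236.]), array([344., 274.])] [429.53490211 314.589555    32.        ]
```

View pics/c1.png

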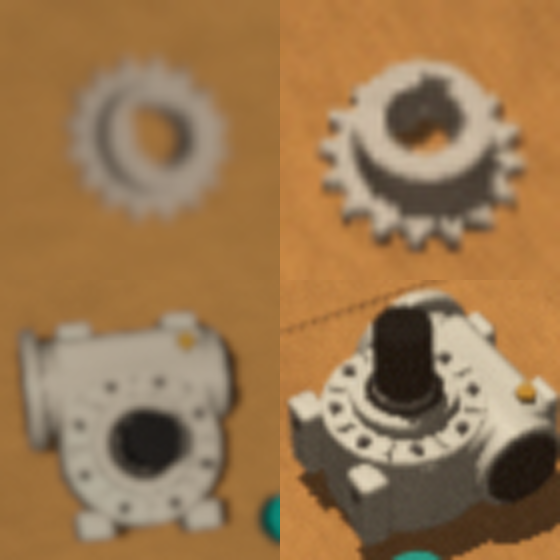

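The crops show the keyed sprocket's notch in the side view near (342,326), pointing up in the image from the bore centre at about (340.7,331.5). The cap stands upright on the gearbox face.

Run:
```python
from h import *
ft=grab("top"); fs=grab("side")
print("cap top from side",plane(fs,301.4,218.3,150), "from top",plane(ft,356.6,247,145))
def closest(a,b):
    (o1,d1),(o2,d2)=a,b; A=np.array([d1,-d2]).T; t=np.linalg.lstsq(A,o2-o1,rcond=None)[0]; p,q=o1+t[0]*d1,o2+t[1]*d2; return (p+q)/2,np.linalg.norm(p-q)
print(closest(ray(ft,356.6,247),ray(fs,301.4,218.3)))
c=np.array([460.3,-297.5,28]); print("hub top proj side",proj(fs,c),"top",proj(ft,c))
n=plane(fs,342,325.7,28); print("notch",n, np.degrees(np.arctan2(*(n-c)[1::-1])))
print("bore c from side",plane(fs,340.7,331.5,28))
p,M=tool()
d=np.array([488,-16,222])-p; print("tool-frame shift/40:",(M.T@d/40).round(3)); print(proj(ft,[480,-135,0]))
print("turq",plane(ft,393,266,50))
```

```text
cap top from side [491.927297   -30.46783419 150.        ] from top [488.30725747 -16.18811177 145.        ]
(array([492.88462324, -18.340626  , 137.95768953]), np.float64(8.385529716685344))
hub top proj side (np.float64(339.310516612674), np.float64(331.3583951238885)) top (np.float64(448.1309194306931), np.float64(261.8664900803576))
notch [ 473.3939789  -286.72262714   28.        ] 39.457062681266294
bore c from side [ 463.00685681 -299.3058279    28.        ]
tool-frame shift/40: [-11.297 -11.628   0.013]
(np.float64(390.5111810995319), np.float64(254.4473025952623))
turq [ 443.99437462 -131.37970108   50.        ]
```

```bash
python3 -m creep '-.68 -.7 0 0 0 0 1;-.68 -.7 0 0 0 0 1;-.68 -.7 0 0 0 0 1;-.68 -.7 0 0 0 0 1;-.68 -.7 0 0 0 0 1;-.68 -.7 0 0 0 0 1;-.68 -.7 0 0 0 0 1;-.68 -.7 0 0 0 0 1' && python3 -m creep '-.68 -.7 0 0 0 0 1;-.68 -.7 0 0 0 0 1;-.68 -.7 0 0 0 0 1;-.68 -.7 0 0 0 0 1;-.68 -.7 0 0 0 0 1;-.68 -.7 0 0 0 0 1;-.68 -.7 0 0 0 0 1;-.68 -.7 0 0 0 0 1'
python3 -m creep '-.5 -.5 0 0 0 0 1;0 0 0 0 0 0 1;0 0 0 0 0 0 1'
python3 - <<'E'
from h import *
p,M=tool(); print(p,M.round(3), bot.sense()["qpos"].round(2))
d=np.array([490,-22,124])-p; print((M.T@d/40).round(3))
ft=grab("top"); fs=grab("side")
a=[cv2.resize(ft["image"][190:290,300:420,::-1],None,fx=3.3,fy=3.3,interpolation=2),cv2.resize(fs["image"][150:250,240:360,::-1],None,fx=3.3,fy=3.3,interpolation=2)]
cv2.imwrite("pics/c2.png",np.hstack(a))
E
```

```text
clock: 0.97
position: [373.0, 298.1, 222.8]
ee_rot: [0.0, 0.209, 0.978, 0.0]
wrist_force: [0.6, 0.1, 0.4]
finger_gap: 1.001
grip_force: 0.0
clock: 1.63
position: [480.1, 4.7, 222.9]
ee_rot: [0.0, 0.209, 0.978, 0.0]
wrist_force: [1.2, 0.8, -0.0]
finger_gap: 0.998
grip_force: 0.0
clock: 1.88
position: [490.0, -21.5, 222.6]
ee_rot: [0.0, 0.211, 0.978, 0.0]
wrist_force: [-0.3, 0.4, -0.6]
finger_gap: 1.005
grip_force: 0.0
[490.00835407 -21.49854485 222.64170166] [[-0.911  0.412  0.   ]
 [ 0.412  0.911  0.   ]
 [-0.     0.    -1.   ]] [-0.53 -0.04  0.52  1.85  0.02  1.32  1.12]
[-0.005 -0.012  2.466]
```

View pics/c2.png

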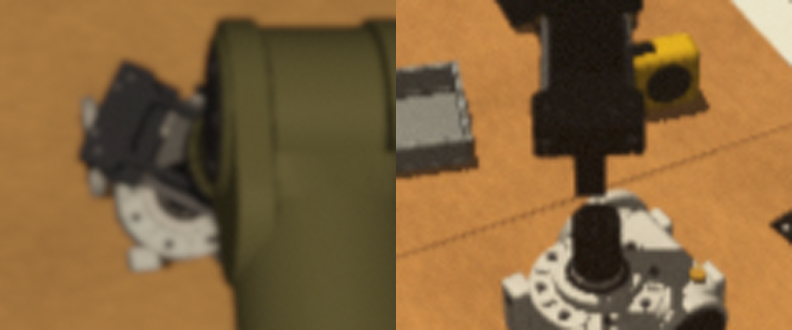

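The side view shows the fingertips at crop (592,193), nearly in line with the cap at (600,215). The cap is about 4 mm to camera-right, so I nudge the tool, go down and grip.

```bash
python3 -m creep '-.08 0 .6 0 0 0 1;0 0 .6 0 0 0 1;0 0 .6 0 0 0 1;0 0 .4 0 0 0 1;0 0 .25 0 0 0 1;0 0 0 0 0 0 1;0 0 0 0 0 0 -1;0 0 0 0 0 0 -1' && python3 -m creep '0 0 0 0 0 0 -1;0 0 0 0 0 0 -1;0 0 0 0 0 0 -1;0 0 0 0 0 0 -1;0 0 0 0 0 0 -1;0 0 0 0 0 0 -1;0 0 0 0 0 0 -1;0 0 0 0 0 0 -1'
```

```text
clock: 2.65
position: [493.7, -20.5, 125.7]
ee_rot: [0.001, 0.208, 0.978, 0.0]
wrist_force: [0.3, -0.5, -0.1]
finger_gap: 0.92
grip_force: 0.0
clock: 3.32
position: [492.9, -21.0, 124.7]
ee_rot: [0.0, 0.209, 0.978, 0.0]
wrist_force: [-0.6, 0.3, 0.6]
finger_gap: 0.445
grip_force: 30.0
```

```bash
python3 -m creep '0 0 -.4 0 0 0 -1;0 0 -.5 0 0 0 -1;0 0 -.5 0 0 0 -1;0 0 -.6 0 0 0 -1;0 0 0 0 0 0 -1' && python3 -m creep '.54 .78 0 0 0 0 -1;.54 .78 0 0 0 0 -1;.54 .78 0 0 0 0 -1;.54 .78 0 0 0 0 -1;.54 .78 0 0 0 0 -1;.54 .78 0 0 0 0 -1;.54 .78 0 0 0 0 -1;.54 .78 0 0 0 0 -1' && python3 -m creep '.54 .78 0 0 0 0 -1;0 0 0 0 0 0 -1;0 0 0 0 0 0 -1'
python3 - <<'E'
from h import *
p,M=tool(); print(p); d=np.array([430,314.5,32])-p; print((M.T@d/40).round(3))
ft=grab("top","top1.png"); fs=grab("side","side1.png")
a=[cv2.resize(ft["image"][210:270,330:390,::-1],None,fx=6.6,fy=6.6,interpolation=2),cv2.resize(fs["image"][200:260,270:330,::-1],None,fx=6.6,fy=6.6,interpolation=2)]
cv2.imwrite("pics/c3.png",np.hstack(a))
E
```

```text
clock: 3.73
position: [495.4, -21.2, 208.9]
ee_rot: [0.003, 0.209, 0.978, 0.001]
wrist_force: [2.0, -0.2, -0.2]
finger_gap: 0.444
grip_force: 30.0
clock: 4.4
position: [436.2, 278.9, 204.1]
ee_rot: [-0.0, 0.209, 0.978, -0.0]
wrist_force: [0.5, -0.5, -0.7]
finger_gap: 0.445
grip_force: 30.0
clock: 4.65
position: [428.6, 316.8, 203.5]
ee_rot: [-0.0, 0.206, 0.978, -0.001]
wrist_force: [-0.2, -1.2, -0.3]
finger_gap: 0.444
grip_force: 30.0
[428.5670075  316.80897705 203.53859251]
[-0.059 -0.032  4.288]
```

View pics/c3.png

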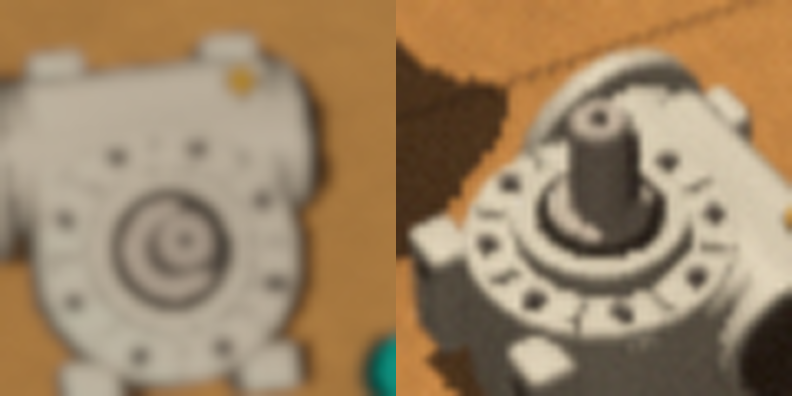

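View pics/side1.png

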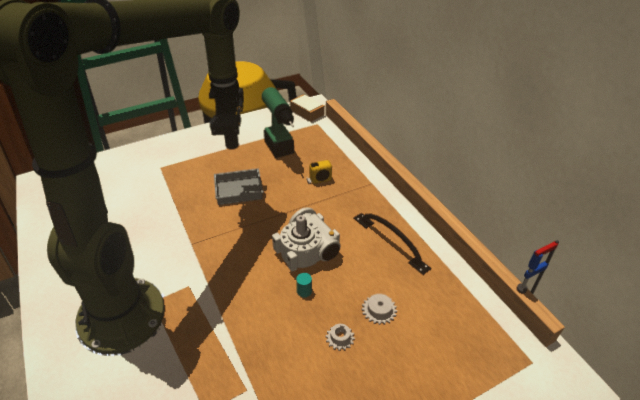

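Cap is held (gap steady). In the crop the bare shaft's end is at (358.0,246.4) in the top view and (300.6,218.0) in the side view. The key seems to point up in the top view (far side). Lowering the cap into the tray.

```bash
python3 -m creep '-.06 -.03 .8 0 0 0 -1;0 0 .8 0 0 0 -1;0 0 .8 0 0 0 -1;0 0 .7 0 0 0 -1;0 0 .5 0 0 0 -1;0 0 .4 0 0 0 -1;0 0 .2 0 0 0 -1;0 0 .08 0 0 0 -1' && python3 -m creep '0 0 0 0 0 0 -1;0 0 0 0 0 0 0;0 0 0 0 0 0 .35;0 0 0 0 0 0 .35;0 0 0 0 0 0 .35;0 0 0 0 0 0 .35;0 0 0 0 0 0 .35' && python3 -m creep '0 0 -.3 0 0 0 .35;0 0 -.6 0 0 0 .35;0 0 -.9 0 0 0 .35;0 0 -1 0 0 0 .35;0 0 -1 0 0 0 .35;0 0 0 0 0 0 .6'
python3 - <<'E'
from h import *
ft=grab("top"); fs=grab("side")
s0=plane(ft,358.0,246.4,144);s1=plane(fs,300.6,218,144); print("shaft",s0,s1)
p,M=tool(); print(p,bot.sense()["qpos"].round(2)); d=np.array([460.5,-298,140])-p; print((M.T@d/40).round(3))
a=[cv2.resize(ft["image"][232:262,343:373,::-1],None,fx=13,fy=13,interpolation=2),cv2.resize(fs["image"][195:245,205:255,::-1] if 0 else fs["image"][165:215,215:265,::-1],None,fx=7.8,fy=7.8,interpolation=2)]
cv2.imwrite("pics/c4.png",np.hstack(a))
E
```

```text
clock: 5.42
position: [431.7, 310.3, 32.1]
ee_rot: [-0.001, 0.21, 0.978, -0.001]
wrist_force: [-0.1, -0.1, -0.2]
finger_gap: 0.445
grip_force: 30.0
clock: 6.0
position: [431.9, 312.7, 33.7]
ee_rot: [0.0, 0.209, 0.978, 0.0]
wrist_force: [-1.5, -0.1, 0.4]
finger_gap: 0.664
grip_force: 0.0
clock: 6.5
position: [435.8, 315.5, 195.2]
ee_rot: [0.005, 0.209, 0.978, 0.006]
wrist_force: [1.4, 0.9, 1.2]
finger_gap: 0.702
grip_force: 0.0
shaft [490.05587019 -20.0254262  144.        ] [493.12219373 -22.94890494 144.        ]
[432.94652691 313.42249035 188.45095231] [-0.86  0.09  0.19  1.8  -0.02  1.25  0.49]
[ -6.87  -13.677   1.157]
```

View pics/c4.png

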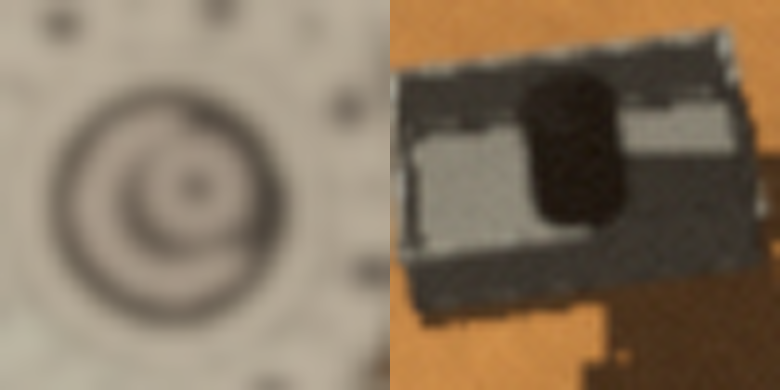

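The cap stands upright inside the tray. In the top crop the shaft end is at (195,185), with a dark patch near (205,118), probably the key. I'll check the key's bearing numerically.

Run:
```python
from h import *
ft=grab("top"); fs=grab("side")
def samp(f,P):
    u,v=proj(f,P); return cv2.remap(f["image"].mean(2).astype(np.float32),np.float32([[u]]),np.float32([[v]]),cv2.INTER_CUBIC)[0,0]
# per-view axis offset: use each view's own plane point, z=144
for nm,f,px in(("top",ft,(358.0,246.3)),("side",fs,(300.6,218))):
    c=plane(f,*px,144)
    print(nm); 
    for r,z in((9,144),(14.3,132),(17,132),(19,98)):
        print(r,z,[int(samp(f,c+[r*np.cos(a),r*np.sin(a),z-144])) for a in np.radians(range(-90,91,10))])
# side silhouette: right/left edges per row
g=fs["image"].mean(2).astype(int)
for v in range(214,236,2): print(v,g[v,290:314].tolist())
g=ft["image"].mean(2).astype(int)
for v in range(237,258): print(v,g[v,346:368].tolist())
```

```text
top
9 144 [120, 120, 122, 125, 130, 130, 135, 136, 138, 139, 141, 143, 145, 145, 145, 143, 142, 141, 140]
14.3 132 [74, 77, 82, 87, 88, 92, 95, 95, 97, 107, 125, 138, 144, 144, 139, 134, 127, 120, 112]
17 132 [81, 87, 96, 97, 93, 88, 84, 80, 77, 87, 111, 133, 145, 148, 150, 147, 143, 139, 135]
19 98 [71, 75, 82, 91, 95, 97, 96, 92, 101, 125, 140, 145, 146, 148, 144, 143, 145, 148, 148]
side
9 144 [118, 120, 119, 115, 120, 125, 130, 143, 152, 164, 174, 180, 179, 172, 161, 153, 148, 151, 163]
14.3 132 [65, 60, 48, 45, 52, 80, 102, 108, 106, 112, 115, 114, 140, 172, 165, 96, 79, 113, 159]
17 132 [61, 48, 44, 83, 145, 187, 197, 197, 189, 177, 177, 148, 144, 166, 174, 121, 95, 137, 173]
19 98 [63, 63, 59, 61, 53, 51, 58, 85, 120, 116, 80, 41, 44, 58, 64, 68, 71, 69, 68]
214 [130, 129, 129, 144, 165, 183, 186, 163, 123, 100, 99, 88, 97, 153, 169, 191, 194, 188, 187, 177, 166, 148, 152, 168]
216 [132, 137, 157, 167, 170, 154, 122, 141, 155, 164, 136, 145, 171, 182, 182, 192, 199, 198, 194, 191, 189, 197, 198, 197]
218 [135, 152, 161, 148, 109, 83, 124, 165, 169, 130, 98, 96, 160, 170, 139, 
[... 2634 characters left out ...]
, 163, 159]
252 [161, 145, 114, 99, 117, 137, 147, 147, 140, 136, 136, 139, 142, 144, 138, 121, 102, 113, 143, 161, 162, 156]
253 [164, 157, 136, 110, 101, 115, 135, 145, 147, 148, 149, 148, 145, 140, 128, 112, 110, 132, 156, 164, 161, 155]
254 [162, 164, 155, 135, 112, 101, 110, 124, 132, 138, 141, 138, 129, 117, 108, 110, 129, 151, 163, 164, 161, 160]
255 [161, 166, 165, 156, 139, 120, 105, 102, 104, 111, 117, 112, 103, 101, 113, 132, 152, 162, 164, 161, 160, 163]
256 [162, 164, 165, 164, 159, 148, 134, 120, 109, 107, 109, 108, 112, 127, 142, 155, 163, 164, 159, 156, 157, 159]
257 [168, 163, 161, 163, 164, 164, 159, 151, 144, 142, 142, 143, 146, 154, 163, 166, 165, 160, 157, 158, 160, 160]
```

Run:
```python
from h import *
from scipy.optimize import minimize
ft=grab("top"); fs=grab("side")
def samp(f,P):
    uv=np.array([proj(f,p) for p in P],np.float32); return cv2.remap(f["image"].mean(2).astype(np.float32),uv[None,:,0],uv[None,:,1],cv2.INTER_LINEAR)[0]
an=np.radians(np.arange(0,360,5))
ring=lambda c,r,z:np.c_[c[0]+r*np.cos(an),c[1]+r*np.sin(an),0*an+z]
# hub-top annulus (r 15..21) bright at z=28: centre by maximum contrast with r=11 and r=25
for f in(fs,ft):
    g=[(samp(f,ring((x,y),20,28)).mean()*2-samp(f,ring((x,y),10,28)).mean()-samp(f,ring((x,y),26,28)).mean(),x,y) for x in np.arange(450,476,1.) for y in np.arange(-312,-284,1.)]
    b=max(g); print(b); c=b[1:]
    for r in(14,15.5,17): print(r,list(zip(range(-40,121,10),samp(f,ring(c,r,28)).astype(int)[np.arange(-8,25,2)%72])))
p,M=tool(); print(p); d=np.array([462,-298,140])-p; print((M.T@d/40).round(3))
```

```text
(np.float32(158.95135), np.float64(462.0), np.float64(-298.0))
14 [(-40, np.int64(141)), (-30, np.int64(141)), (-20, np.int64(149)), (-10, np.int64(153)), (0, np.int64(149)), (10, np.int64(157)), (20, np.int64(143)), (30, np.int64(104)), (40, np.int64(89)), (50, np.int64(87)), (60, np.int64(96)), (70, np.int64(144)), (80, np.int64(158)), (90, np.int64(165)), (100, np.int64(162)), (110, np.int64(153)), (120, np.int64(160))]
15.5 [(-40, np.int64(164)), (-30, np.int64(164)), (-20, np.int64(170)), (-10, np.int64(174)), (0, np.int64(172)), (10, np.int64(176)), (20, np.int64(159)), (30, np.int64(126)), (40, np.int64(105)), (50, np.int64(109)), (60, np.int64(118)), (70, np.int64(164)), (80, np.int64(175)), (90, np.int64(176)), (100, np.int64(176)), (110, np.int64(175)), (120, np.int64(174))]
17 [(-40, np.int64(178)), (-30, np.int64(178)), (-20, np.int64(181)), (-10, np.int64(180)), (0, np.int64(178)), (10, np.int64(180)), (20, np.int64(172)), (30, np.int64(141)), (40, np.int64(139)), (50, np.int64(142)), (60, np.int64(142)), (70, np.int64(174)), (80, np.int64(178)), (90, np.int64(178)), (10
[... 594 characters left out ...]
nt64(146)), (10, np.int64(144)), (20, np.int64(139)), (30, np.int64(133)), (40, np.int64(127)), (50, np.int64(126)), (60, np.int64(131)), (70, np.int64(138)), (80, np.int64(143)), (90, np.int64(146)), (100, np.int64(146)), (110, np.int64(144)), (120, np.int64(143))]
17 [(-40, np.int64(148)), (-30, np.int64(149)), (-20, np.int64(152)), (-10, np.int64(152)), (0, np.int64(151)), (10, np.int64(149)), (20, np.int64(145)), (30, np.int64(138)), (40, np.int64(135)), (50, np.int64(133)), (60, np.int64(138)), (70, np.int64(143)), (80, np.int64(146)), (90, np.int64(148)), (100, np.int64(149)), (110, np.int64(149)), (120, np.int64(147))]
[430.85602552 311.83899519 183.90042868]
[ -6.939 -13.596   1.125]
```

```bash
python3 -m creep '-.433 -.85 0 0 0 0 .6;-.433 -.85 0 0 0 0 .6;-.433 -.85 0 0 0 0 .6;-.433 -.85 0 0 0 0 .6;-.433 -.85 0 0 0 0 .6;-.433 -.85 0 0 0 0 .6;-.433 -.85 0 0 0 0 .6;-.433 -.85 0 0 0 0 .6' && python3 -m creep '-.433 -.85 0 0 0 0 .6;-.433 -.85 0 0 0 0 .6;-.433 -.85 0 0 0 0 1;-.433 -.85 0 0 0 0 1;-.433 -.85 .2 0 0 0 1;-.433 -.85 .2 0 0 0 1;-.433 -.85 .2 0 0 0 1;-.433 -.85 .2 0 0 0 1' && python3 -m creep '0 0 .7 0 0 0 1;0 0 .7 0 0 0 1;0 0 0 0 0 0 1;0 0 0 0 0 0 1;0 0 0 0 0 0 1'
python3 - <<'E'
from h import *
p,M=tool(); print(p, bot.sense()["qpos"].round(2)); d=np.array([461.5,-298,10])-p; print((M.T@d/40).round(3)); print(M.round(3))
E
```

```text
clock: 7.47
position: [446.0, 5.7, 184.2]
ee_rot: [-0.001, 0.209, 0.978, -0.0]
wrist_force: [0.5, -0.1, 0.5]
finger_gap: 0.799
grip_force: 0.0
clock: 8.13
position: [461.7, -298.5, 152.1]
ee_rot: [-0.001, 0.209, 0.978, 0.0]
wrist_force: [1.2, 0.6, -0.7]
finger_gap: 0.994
grip_force: 0.0
clock: 8.55
position: [462.8, -297.1, 97.9]
ee_rot: [0.0, 0.209, 0.978, -0.0]
wrist_force: [-1.1, 0.3, 0.2]
finger_gap: 1.002
grip_force: 0.0
[ 462.80074789 -297.08143405   97.94294475] [-0.21  0.27  0.83  1.88 -0.22  1.09  1.86]
[ 0.02  -0.034  2.199]
[[-0.913  0.408 -0.   ]
 [ 0.408  0.913 -0.   ]
 [-0.    -0.    -1.   ]]
```

```bash
python3 -m creep '0 0 .6 0 0 0 1;0 0 .6 0 0 0 1;0 0 .5 0 0 0 1;0 0 .3 0 0 0 1;0 0 .19 0 0 0 1;0 0 0 0 0 0 1;0 0 0 0 0 0 -1;0 0 0 0 0 0 -1' && python3 -m creep '0 0 0 0 0 0 -1;0 0 0 0 0 0 -1;0 0 0 0 0 0 -1;0 0 0 0 0 0 -1;0 0 0 0 0 0 -1;0 0 0 0 0 0 -1'&& python3 -m creep '0 0 -.3 0 0 0 -1;0 0 -.5 0 0 0 -1;0 0 -.8 0 0 0 -1;0 0 -1 0 0 0 -1;0 0 -1 0 0 0 -1;0 0 -.5 0 0 0 -1;0 0 0 0 0 0 -1'
python3 - <<'E'
from h import *
p,M=tool(); print(p); d=np.array([491.5,-21.5,p[2]])-p; print((M.T@d/40).round(3), bot.sense()["wrist_torque"])
E
```

```text
clock: 9.22
position: [463.6, -297.8, 11.2]
ee_rot: [0.001, 0.209, 0.978, -0.0]
wrist_force: [0.5, -0.5, -0.3]
finger_gap: 0.92
grip_force: 0.0
clock: 9.72
position: [462.5, -297.5, 9.9]
ee_rot: [0.0, 0.209, 0.978, -0.0]
wrist_force: [-0.4, -0.8, 0.4]
finger_gap: 0.522
grip_force: 30.0
clock: 10.3
position: [464.7, -299.0, 178.9]
ee_rot: [0.004, 0.209, 0.978, -0.0]
wrist_force: [1.5, -0.2, -4.3]
finger_gap: 0.521
grip_force: 30.0
[ 464.716137   -299.0244317   178.88824005]
[ 2.226  6.605 -0.011] [-0.09336507 -0.13320312  0.03131276]
```

```bash
python3 -m creep '.318 .94 0 0 0 0 -1;.318 .94 0 0 0 0 -1;.318 .94 0 0 0 0 -1;.318 .94 0 0 0 0 -1;.318 .94 0 0 0 0 -1;.318 .94 0 0 0 0 -1;.318 .94 0 0 0 0 -1;0 0 0 0 0 .5 -1' && python3 -m creep '0 0 0 0 0 .9 -1;0 0 0 0 0 .9 -1;0 0 0 0 0 .9 -1;0 0 0 0 0 .9 -1;0 0 0 0 0 .9 -1;0 0 0 0 0 .1 -1;0 0 0 0 0 0 -1;0 0 0 0 0 0 -1'
python3 - <<'E'
from h import *
p,M=tool(); print(p,M.round(3),bot.sense()["qpos"].round(2)); d=np.array([491.5,-21.5,p[2]])-p; print((M.T@d/40).round(3), bot.sense()["wrist_torque"])
fs=grab("side"); ft=grab("top")
a=[cv2.resize(fs["image"][185:245,270:330,::-1],None,fx=6.6,fy=6.6,interpolation=2),cv2.resize(ft["image"][220:280,330:390,::-1],None,fx=6.6,fy=6.6,interpolation=2)]
cv2.imwrite("pics/c5.png",np.hstack(a))
E
```

```text
clock: 10.97
position: [487.3, -9.8, 171.4]
ee_rot: [-0.002, 0.223, 0.975, 0.002]
wrist_force: [0.7, 1.1, -5.3]
finger_gap: 0.52
grip_force: 30.0
clock: 11.63
position: [487.8, -20.7, 172.7]
ee_rot: [-0.001, 0.402, 0.916, -0.001]
wrist_force: [-0.4, 0.4, -4.4]
finger_gap: 0.52
grip_force: 30.0
[487.84511751 -20.67827823 172.69488581] [[-0.677  0.736 -0.002]
 [ 0.736  0.677 -0.   ]
 [ 0.001 -0.002 -1.   ]] [-0.62 -0.01  0.61  1.93  0.    1.22  0.73]
[-0.077  0.053 -0.   ] [-0.04616131  0.00696684  0.02092901]
```

View pics/c5.png

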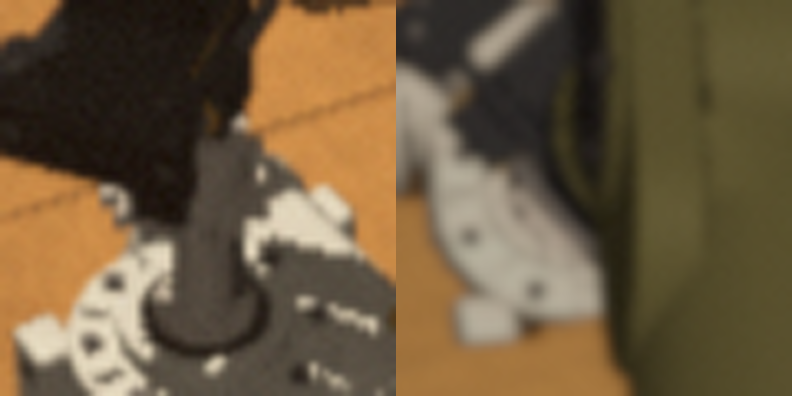

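The crop shows the held sprocket over the shaft but mostly hidden by the gripper. I'll refine the shaft axis from the saved unobstructed pictures using the shoulder's dark ring and the shaft's edges.

Run:
```python
from h import *
ft=grab("top"); fs=grab("side")
im={"top":cv2.imread("pics/top1.png").mean(2).astype(np.float32),"side":cv2.imread("pics/side1.png").mean(2).astype(np.float32)}
an=np.radians(np.arange(0,360,5))
def samp(n,f,c,r,z,a=an):
    uv=np.array([proj(f,(c[0]+r*np.cos(t),c[1]+r*np.sin(t),z)) for t in a],np.float32)
    return cv2.remap(im[n],uv[None,:,0],uv[None,:,1],cv2.INTER_LINEAR)[0]
G=[(x,y) for x in np.arange(483,500,1.) for y in np.arange(-30,-13,1.)]
for n,f,a in(("top",ft,an),("side",fs,np.radians(np.arange(140,350,5)))):
    for z in(92,95,98):
        print(n,z,max((samp(n,f,c,26,z,a).mean()-samp(n,f,c,R_,z,a).mean(),c,R_) for c in G for R_ in(21,22,23)))
    print(n,"face92",max((samp(n,f,c,33,92,a).mean()-samp(n,f,c,37,92,a).mean(),c) for c in G))
    print(n,"shaft top",max((samp(n,f,c,7,144).mean()-samp(n,f,c,14.5,144,np.radians(np.arange(140,350,5)) if n=="side" else np.radians(np.arange(60,330,5))).mean(),c) for c in G))
```

```text
top 92 (np.float32(29.544128), (np.float64(491.0), np.float64(-19.0)), 22)
top 95 (np.float32(30.212677), (np.float64(491.0), np.float64(-18.0)), 22)
top 98 (np.float32(31.323112), (np.float64(491.0), np.float64(-18.0)), 22)
top face92 (np.float32(1.1873322), (np.float64(494.0), np.float64(-19.0)))
top shaft top (np.float32(36.976913), (np.float64(492.0), np.float64(-19.0)))
side 92 (np.float32(92.13771), (np.float64(492.0), np.float64(-23.0)), 21)
side 95 (np.float32(92.67134), (np.float64(491.0), np.float64(-26.0)), 21)
side 98 (np.float32(94.19802), (np.float64(489.0), np.float64(-28.0)), 21)
side face92 (np.float32(45.372375), (np.float64(493.0), np.float64(-20.0)))
side shaft top (np.float32(60.788887), (np.float64(492.0), np.float64(-22.0)))
```

```bash
python3 -m creep '-.07 .055 .2 0 0 0 -1;0 0 .15 0 0 0 -1;0 0 0 0 0 0 -1;0 0 0 0 0 0 -1;0 0 0 0 0 0 -1' && python3 -m creep '0 0 0.05 0 0 0 -1;0 0 .05 0 0 0 -1;0 0 0 0 0 0 -1' && python3 -m creep '0 0 .05 0 0 0 -1;0 0 .05 0 0 0 -1;0 0 0 0 0 0 -1'&& python3 -m creep '0 0 .05 0 0 0 -1;0 0 .05 0 0 0 -1;0 0 0 0 0 0 -1'
```

```text
clock: 12.25
position: [492.1, -21.2, 159.6]
ee_rot: [-0.0, 0.403, 0.915, -0.0]
wrist_force: [0.6, -0.8, -5.3]
finger_gap: 0.518
grip_force: 30.0
clock: 12.5
position: [492.0, -21.2, 155.5]
ee_rot: [-0.0, 0.403, 0.915, -0.0]
wrist_force: [-0.8, -0.2, -5.3]
finger_gap: 0.518
grip_force: 30.0
clock: 12.75
position: [492.5, -20.8, 151.7]
ee_rot: [0.0, 0.403, 0.915, 0.0]
wrist_force: [0.3, 1.1, -3.8]
finger_gap: 0.518
grip_force: 30.0
clock: 13.0
position: [493.0, -20.2, 147.8]
ee_rot: [0.001, 0.402, 0.915, 0.001]
wrist_force: [1.9, 3.7, -4.1]
finger_gap: 0.518
grip_force: 30.0
```

```bash
python3 -m creep '.005 .02 .05 0 0 0 -1;0 0 .05 0 0 0 -1;0 0 0 0 0 0 -1' && python3 -m creep '0 0 .05 0 0 0 -1;0 0 .05 0 0 0 -1;0 0 0 0 0 0 -1'
```

```text
clock: 13.25
position: [492.9, -20.0, 143.4]
ee_rot: [0.0, 0.402, 0.915, 0.0]
wrist_force: [2.9, 4.6, -5.0]
finger_gap: 0.513
grip_force: 30.0
clock: 13.5
position: [493.0, -20.0, 141.2]
ee_rot: [-0.0, 0.403, 0.915, 0.001]
wrist_force: [-2.8, 4.1, 6.7]
finger_gap: 0.518
grip_force: 30.0
```

```bash
python3 -m creep '0 0 0 0 0 -.4 -1;0 0 0 0 0 -.4 -1;0 0 0 0 0 0 -1' && python3 -m creep '0 0 0 0 0 -.4 -1;0 0 0 0 0 -.4 -1;0 0 0 0 0 0 -1'&& python3 -m creep '0 0 0 0 0 -.4 -1;0 0 0 0 0 -.4 -1;0 0 0 0 0 0 -1'
```

```text
clock: 13.75
position: [493.6, -20.2, 141.3]
ee_rot: [0.001, 0.373, 0.928, 0.001]
wrist_force: [-0.4, 3.5, 5.3]
finger_gap: 0.521
grip_force: 30.0
clock: 14.0
position: [493.9, -20.2, 141.2]
ee_rot: [0.001, 0.343, 0.939, 0.001]
wrist_force: [0.2, 3.4, 6.0]
finger_gap: 0.517
grip_force: 30.0
clock: 14.25
position: [493.9, -20.2, 141.2]
ee_rot: [0.001, 0.313, 0.95, 0.001]
wrist_force: [0.5, 3.2, 5.4]
finger_gap: 0.519
grip_force: 30.0
```

```bash
python3 -m creep '0 0 0 0 0 -.4 -1;0 0 0 0 0 -.4 -1;0 0 0 0 0 -.4 -1;0 0 0 0 0 -.4 -1;0 0 0 0 0 0 -1' && python3 -c "
from h import *;print(bot.sense()['wrist_torque'])" && python3 -m creep '0 0 0 0 0 .9 -1;0 0 0 0 0 .9 -1;0 0 0 0 0 .9 -1;0 0 0 0 0 .9 -1;0 0 0 0 0 .4 -1;0 0 0 0 0 .4 -1;0 0 0 0 0 0 -1' && python3 -m creep '0 0 0 0 0 .4 -1;0 0 0 0 0 .4 -1;0 0 0 0 0 0 -1' && python3 -m creep '0 0 0 0 0 .4 -1;0 0 0 0 0 .4 -1;0 0 0 0 0 0 -1'
```

```text
clock: 14.67
position: [493.8, -20.1, 141.1]
ee_rot: [0.001, 0.251, 0.968, 0.001]
wrist_force: [0.6, 4.9, 5.7]
finger_gap: 0.522
grip_force: 30.0
[ 0.77020818 -0.15423213 -0.09439336]
clock: 15.25
position: [494.3, -19.3, 141.2]
ee_rot: [0.001, 0.418, 0.909, 0.002]
wrist_force: [0.9, 5.1, 6.0]
finger_gap: 0.52
grip_force: 30.0
clock: 15.5
position: [494.4, -19.3, 141.3]
ee_rot: [0.001, 0.447, 0.895, 0.002]
wrist_force: [1.2, 4.7, 4.8]
finger_gap: 0.52
grip_force: 30.0
clock: 15.75
position: [494.3, -19.3, 141.2]
ee_rot: [0.001, 0.475, 0.88, 0.002]
wrist_force: [0.6, 4.1, 4.5]
finger_gap: 0.518
grip_force: 30.0
```

```bash
for i in 1; do python3 -m creep '0 0 0 0 0 .4 -1;0 0 0 0 0 .4 -1;0 0 0 0 0 0 -1'; done; python3 -m creep '0 0 0 0 0 .4 -1;0 0 0 0 0 .4 -1;0 0 0 0 0 0 -1'; python3 -m creep '0 0 0 0 0 .4 -1;0 0 0 0 0 .4 -1;0 0 0 0 0 0 -1'; python3 -m creep '0 0 0 0 0 .4 -1;0 0 0 0 0 .4 -1;0 0 0 0 0 0 -1'
```

```text
clock: 16.0
position: [494.3, -19.4, 141.1]
ee_rot: [0.001, 0.503, 0.864, 0.002]
wrist_force: [1.4, 5.2, 3.6]
finger_gap: 0.52
grip_force: 30.0
clock: 16.25
position: [494.3, -19.5, 141.1]
ee_rot: [0.001, 0.53, 0.848, 0.002]
wrist_force: [1.4, 4.2, 3.8]
finger_gap: 0.522
grip_force: 30.0
clock: 16.5
position: [494.4, -19.5, 141.0]
ee_rot: [0.001, 0.557, 0.83, 0.002]
wrist_force: [2.4, 5.0, 4.0]
finger_gap: 0.519
grip_force: 30.0
clock: 16.75
position: [494.3, -19.7, 140.9]
ee_rot: [0.001, 0.583, 0.812, 0.002]
wrist_force: [2.1, 3.2, 4.1]
finger_gap: 0.516
grip_force: 30.0
```

```bash
python3 -m creep '.025 .005 -.02 0 0 0 -1;0 0 0 0 0 0 -1;0 0 0 0 0 0 -1'; python3 -m creep '.015 .01 0 0 0 0 -1;0 0 0 0 0 0 -1;0 0 0 0 0 0 -1'; python3 -c "
from h import *;s=bot.sense();print(s['wrist_torque'],s['wrist_force'],tool()[1].round(3))"
```

```text
clock: 17.0
position: [493.3, -20.0, 141.0]
ee_rot: [0.001, 0.583, 0.812, 0.0]
wrist_force: [2.6, 1.6, 2.7]
finger_gap: 0.522
grip_force: 30.0
clock: 17.25
position: [493.1, -19.8, 140.9]
ee_rot: [0.001, 0.583, 0.812, -0.0]
wrist_force: [2.5, -0.6, 4.2]
finger_gap: 0.52
grip_force: 30.0
[-0.29280089 -0.64319151 -0.02668611] [ 2.50275309 -0.5604663   4.22677265] [[-0.32   0.948  0.001]
 [ 0.948  0.32  -0.001]
 [-0.001  0.    -1.   ]]
```

```bash
python3 -m creep '-.005 .015 .01 0 0 -.3 -1;0 0 0 0 0 -.3 -1;0 0 0 0 0 -.3 -1;0 0 0 0 0 0 -1'|grep -v cl; python3 -m creep '0 0 0 0 0 -.3 -1;0 0 0 0 0 -.3 -1;0 0 0 0 0 -.3 -1;0 0 0 0 0 0 -1'|grep -v cl; python3 -m creep '0 0 0 0 0 -.3 -1;0 0 0 0 0 -.3 -1;0 0 0 0 0 -.3 -1;0 0 0 0 0 0 -1'|grep -v cl; python3 -m creep '0 0 0 0 0 -.3 -1;0 0 0 0 0 -.3 -1;0 0 0 0 0 -.3 -1;0 0 0 0 0 0 -1'|grep -v cl; python3 -c "
from h import *;s=bot.sense();print(s['wrist_torque'],s['wrist_force'],tool()[1].round(3))"
```

```text
position: [493.4, -19.8, 140.6]
ee_rot: [0.0, 0.553, 0.833, -0.0]
wrist_force: [0.7, -1.6, 6.8]
finger_gap: 0.52
grip_force: 30.0
position: [493.4, -19.8, 140.7]
ee_rot: [0.0, 0.523, 0.852, -0.0]
wrist_force: [0.5, -0.8, 7.2]
finger_gap: 0.521
grip_force: 30.0
position: [493.5, -19.9, 140.8]
ee_rot: [0.0, 0.492, 0.871, -0.0]
wrist_force: [-0.2, -0.8, 7.8]
finger_gap: 0.516
grip_force: 30.0
position: [493.5, -19.9, 140.9]
ee_rot: [0.0, 0.46, 0.888, -0.0]
wrist_force: [0.3, -1.5, 8.2]
finger_gap: 0.525
grip_force: 30.0
[-0.38381523 -0.28547493 -0.0678415 ] [ 0.28434951 -1.54965199  8.19746133] [[-0.576  0.817  0.   ]
 [ 0.817  0.576 -0.001]
 [-0.001 -0.    -1.   ]]
```

```bash
python3 -m creep '0 0 0 0 0 -.4 -1;0 0 0 0 0 -.4 -1;0 0 0 0 0 -.4 -1;0 0 0 0 0 0 -1'|grep -v cl; python3 -m creep '0 0 0 0 0 -.4 -1;0 0 0 0 0 -.4 -1;0 0 0 0 0 -.4 -1;0 0 0 0 0 0 -1'|grep -v cl; python3 -m creep '0 0 0 0 0 -.4 -1;0 0 0 0 0 -.4 -1;0 0 0 0 0 -.4 -1;0 0 0 0 0 0 -1'|grep -v cl; python3 -m creep '0 0 0 0 0 -.4 -1;0 0 0 0 0 -.4 -1;0 0 0 0 0 -.4 -1;0 0 0 0 0 0 -1'|grep -v cl;  python3 -c "
from h import *;s=bot.sense();print(s['wrist_torque'],s['wrist_force'],tool()[1].round(3))"
```

```text
position: [493.6, -19.9, 141.0]
ee_rot: [0.0, 0.417, 0.909, -0.0]
wrist_force: [0.8, -1.4, 8.5]
finger_gap: 0.516
grip_force: 30.0
position: [493.6, -19.9, 141.0]
ee_rot: [0.0, 0.373, 0.928, -0.0]
wrist_force: [0.1, -1.4, 8.0]
finger_gap: 0.519
grip_force: 30.0
position: [493.6, -19.9, 141.0]
ee_rot: [0.0, 0.328, 0.945, -0.0]
wrist_force: [0.3, -0.4, 7.9]
finger_gap: 0.518
grip_force: 30.0
position: [493.6, -20.0, 141.0]
ee_rot: [0.0, 0.282, 0.959, -0.0]
wrist_force: [-0.4, -1.4, 8.7]
finger_gap: 0.518
grip_force: 30.0
[-0.32707339 -0.19431531 -0.10339824] [-0.38637309 -1.42735711  8.74186524] [[-0.841  0.542  0.   ]
 [ 0.542  0.841 -0.001]
 [-0.001 -0.    -1.   ]]
```

```bash
python3 -m creep '0 0 0 0 0 1 -1;0 0 0 0 0 1 -1;0 0 0 0 0 1 -1;0 0 0 0 0 1 -1;0 0 0 0 0 1 -1;0 0 0 0 0 1 -1;0 0 0 0 0 1 -1;0 0 0 0 0 1 -1'|grep -v cl; python3 -m creep '0 0 0 0 0 .5 -1;0 0 0 0 0 .4 -1;0 0 0 0 0 .4 -1;0 0 0 0 0 0 -1'|grep -v cl; python3 -m creep '0 0 0 0 0 .4 -1;0 0 0 0 0 .4 -1;0 0 0 0 0 .4 -1;0 0 0 0 0 0 -1'|grep -v cl; python3 -m creep '0 0 0 0 0 .4 -1;0 0 0 0 0 .4 -1;0 0 0 0 0 .4 -1;0 0 0 0 0 0 -1'|grep -v cl;  python3 -c "
from h import *;s=bot.sense();print(s['wrist_torque'],s['wrist_force'],tool()[1].round(3))"
```

```text
position: [494.2, -18.6, 141.0]
ee_rot: [0.001, 0.571, 0.821, 0.001]
wrist_force: [2.0, 0.6, 5.2]
finger_gap: 0.52
grip_force: 30.0
position: [494.1, -18.6, 140.8]
ee_rot: [0.0, 0.612, 0.791, 0.001]
wrist_force: [2.5, 2.3, 5.1]
finger_gap: 0.521
grip_force: 30.0
position: [493.9, -18.6, 140.4]
ee_rot: [0.0, 0.649, 0.761, 0.001]
wrist_force: [2.9, 0.8, 3.4]
finger_gap: 0.521
grip_force: 30.0
position: [492.6, -19.0, 139.0]
ee_rot: [-0.0, 0.685, 0.729, -0.001]
wrist_force: [4.6, 0.8, -5.2]
finger_gap: 0.518
grip_force: 30.0
[-0.01828847 -0.9632012   0.07489115] [ 4.58384267  0.7585283  -5.18489455] [[-0.062  0.998 -0.002]
 [ 0.998  0.062 -0.001]
 [-0.001 -0.002 -1.   ]]
```

```bash
python3 -m creep '0 .02 .03 0 0 0 -1;0 0 .03 0 0 0 -1;0 0 0 0 0 0 -1'|grep -v cl; python3 -m creep '0 0 .05 0 0 0 -1;0 0 0 0 0 0 -1'|grep -v cl;python3 -c "
from h import *;s=bot.sense();print(s['wrist_torque'],s['wrist_force'],tool()[1].round(3))"
```

```text
position: [492.7, -19.0, 136.5]
ee_rot: [-0.001, 0.685, 0.729, -0.001]
wrist_force: [1.4, -0.1, -5.7]
finger_gap: 0.524
grip_force: 30.0
position: [492.9, -19.0, 134.7]
ee_rot: [-0.001, 0.685, 0.729, -0.001]
wrist_force: [0.3, 0.3, -5.2]
finger_gap: 0.52
grip_force: 30.0
[-0.09312783 -0.00503604 -0.01778268] [ 0.29963396  0.27693945 -5.24043429] [[-0.062  0.998 -0.003]
 [ 0.998  0.062 -0.   ]
 [-0.    -0.003 -1.   ]]
```

```bash
python3 -m creep '0 0 .08 0 0 .3 -1;0 0 .1 0 0 0 -1;0 0 0 0 0 0 -1'|grep -v cl; python3 -m creep '0 0 .1 0 0 0 -1;0 0 .1 0 0 0 -1;0 0 0 0 0 0 -1'|grep -v cl; python3 -m creep '0 0 .1 0 0 0 -1;0 0 .08 0 0 0 -1;0 0 0 0 0 0 -1'|grep -v cl
```

```text
position: [493.1, -18.7, 127.4]
ee_rot: [-0.001, 0.694, 0.72, -0.001]
wrist_force: [0.9, 0.4, -5.6]
finger_gap: 0.519
grip_force: 30.0
position: [493.4, -18.7, 119.6]
ee_rot: [-0.001, 0.694, 0.72, -0.001]
wrist_force: [-0.5, -0.1, -3.4]
finger_gap: 0.523
grip_force: 30.0
position: [493.7, -18.7, 112.6]
ee_rot: [-0.0, 0.694, 0.72, -0.0]
wrist_force: [-0.1, 0.5, -4.9]
finger_gap: 0.518
grip_force: 30.0
```

```bash
python3 -m creep '0 0 .06 0 0 0 -1;0 0 .04 0 0 0 -1;0 0 0 0 0 0 -1'|grep -v cl; python3 -m creep '0 0 .03 0 0 0 -1;0 0 .0 0 0 0 -1;0 0 0 0 0 0 -1'|grep -v cl
```

```text
position: [494.0, -18.7, 109.0]
ee_rot: [-0.0, 0.694, 0.72, -0.0]
wrist_force: [-0.2, -0.3, -4.8]
finger_gap: 0.52
grip_force: 30.0
position: [494.2, -18.7, 108.1]
ee_rot: [-0.0, 0.694, 0.72, 0.0]
wrist_force: [-0.7, -0.2, -4.6]
finger_gap: 0.519
grip_force: 30.0
```

```bash
python3 -m creep '0 0 .03 0 0 0 -1;0 0 0 0 0 0 -1;0 0 0 0 0 0 -1'|grep -v cl;  python3 -m creep '0 0 0 0 0 0 .1;0 0 0 0 0 0 .3;0 0 0 0 0 0 .5;0 0 0 0 0 0 .7;0 0 0 0 0 0 .7;0 0 0 0 0 0 .7;0 0 0 0 0 0 .7'; python3 -m creep '0 0 -.2 0 0 0 .7;0 0 -.5 0 0 0 .7;0 0 -.8 0 0 0 .7;0 0 -1 0 0 0 .7;0 0 -.5 0 0 0 .7;0 0 0 0 0 0 .7'
python3 -m creep '1 0 0 0 0 0 .7;1 0 0 0 0 0 .7;1 0 0 0 0 0 .7;1 0 0 0 0 0 .7;1 0 0 0 0 0 .7;1 0 0 0 0 0 .7;0 0 0 0 0 0 .7;0 0 0 0 0 0 .7'
python3 - <<'E'
from h import *
fs=grab("side","side2.png"); ft=grab("top","top2.png")
a=[cv2.resize(fs["image"][195:255,270:330,::-1],None,fx=6.6,fy=6.6,interpolation=2),cv2.resize(ft["image"][215:275,330:390,::-1],None,fx=6.6,fy=6.6,interpolation=2)]
cv2.imwrite("pics/c6.png",np.hstack(a))
im=fs["image"].mean(2).astype(np.float32); an=np.radians(np.arange(0,360,10))
def samp(c,r,z):
    uv=np.array([proj(fs,(c[0]+r*np.cos(t),c[1]+r*np.sin(t),z)) for t in an],np.float32); return cv2.remap(im,uv[None,:,0],uv[None,:,1],cv2.INTER_LINEAR)[0]
near=(an>np.radians(150))&(an<np.radians(350))
for z in(120,126,132,160):
    print(z,max((samp((x,y),20,z).mean()-samp((x,y),25.5,z)[near].mean(),x,y) for x in range(485,500) for y in range(-30,-10)))
print([(int(round(np.degrees(t))),int(v)) for t,v in zip(an,samp((492.5,-20,0),15.5,126))])
E
```

```text
position: [494.3, -18.8, 107.8]
ee_rot: [-0.0, 0.694, 0.72, 0.0]
wrist_force: [-3.9, 0.0, 4.6]
finger_gap: 0.524
grip_force: 30.0
clock: 24.08
position: [494.3, -18.7, 106.9]
ee_rot: [0.0, 0.694, 0.72, 0.0]
wrist_force: [0.0, -0.6, 0.2]
finger_gap: 0.834
grip_force: 0.0
clock: 24.58
position: [497.4, -18.8, 232.8]
ee_rot: [0.003, 0.694, 0.72, 0.004]
wrist_force: [0.4, -1.0, -0.0]
finger_gap: 0.851
grip_force: 0.0
clock: 25.25
position: [483.9, 223.7, 226.1]
ee_rot: [0.0, 0.692, 0.722, -0.001]
wrist_force: [-0.1, -1.2, 0.0]
finger_gap: 0.85
grip_force: 0.0
120 (np.float32(52.596222), 496, -16)
126 (np.float32(53.333366), 494, -22)
132 (np.float32(53.095627), 492, -27)
160 (np.float32(-4.790779), 485, -23)
[(0, 66), (10, 70), (20, 96), (30, 133), (40, 159), (50, 137), (60, 106), (70, 122), (80, 155), (90, 162), (100, 139), (110, 122), (120, 145), (130, 160), (140, 172), (150, 178), (160, 179), (170, 179), (180, 179), (190, 181), (200, 173), (210, 173), (220, 169), (230, 168), (240, 151), (250, 129), (260, 112), (270, 97), (280, 108), (290, 116), (300, 126), (310, 126), (320, 131), (330, 107), (340, 62), (350, 62)]
```

View pics/c6.png

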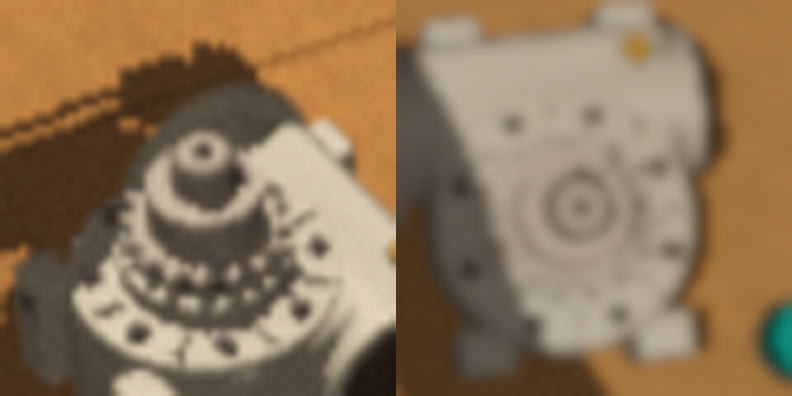

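The sprocket sits level on the shaft, hub at crop (200,190) in the side view, concentric with the shaft. Contact came at TCP 107.8 mm, which is the pick height of 9.9 plus the shoulder's 98. The gripper is well clear, so I'm handing in.

```bash
python3 -c "
from rig import bot; print(bot.hand_in())"
```

```text
the job is handed in; nothing more can be done
None
```

The job is handed in: the cap is standing in the tray, and the keyed sprocket is keyed and fully down on the shoulder, hub up and released. I moved nothing else; the hand-in returned no verdict.

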